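# Change the food processor's disc

### The arm

A 6-joint arm with a two-finger parallel gripper is mounted at the origin on a cart in front of the work surface, level with it; the furniture and walls round the work are solid. World frame = base frame: x ahead of the robot, y to its left, z up, the work surface at z = 0. Lengths are in m, angles in rad, forces in N, time in s.
With the tool pointing down it reaches from about 0.35 to 0.925 m from the base axis. Payload 6.4 kg.
Tool frame: the origin (TCP) lies between the finger pads; the fingertips stand 8 mm ahead of it and the grasp point (between the pads) lies 11 mm behind it (r.tip_reach is the distance from the TCP to the fingertips, in m); z points along the fingers, y is the line along which they close (so a half turn about z gives the same grasp; the last joint's range is limited). The gripper opens to 94 mm and grips with 3 to 60 N. Pads are 16 mm wide; open, the fingers measure 119 mm over their backs; the gripper's body (75 mm by 177 mm) begins 78 mm behind the grasp point.
Start: joints at [1.163, 0.245, 1.558, -0, 1.339, -0.174], TCP at [0.151, 0.632, 0.213] pointing down, gripper open.
Joint ranges: [-3.13, 3.13], [-1.02, 2.26], [0.13, 2.54], [-0.95, 4.09], [0.21, 2.88], [-2.74, 2.74]. Speed limits (rad/s): [2.57, 2.57, 3.14, 3.14, 3.14, 3.14].

### API

Orientations are given as [roll, pitch, yaw] about the fixed x, y, z axes, in that order (R = Rz(yaw) Ry(pitch) Rx(roll)).
In Python, from cell import telemetry, camera, ticket, r gives the robot as it stands.
- The arm moves only by the shell command python3 -m inch 'ROWS' [FORCE]. ROWS is JSON, a list of rows, each an object with "xyz": the shift along the tool's x, y, z in mm, a list of three; "rotation": the turn, a rotation vector about the tool's x, y, z in degrees, a list of three; "hand": the closure in counts, from 0 (fully open) to 255 (shut). In form: [{"xyz": [x, y, z], "rotation": [rx, ry, rz], "hand": hand}, ...]. A call has 1 to 20 rows; each row shifts and turns the commanded pose from where the row before left it, along the tool's axes as they then stand; what a row does not reach is not made up. A row lasts 1/10 s, in which the tool goes at most 50 mm and 8.59 degrees, less where a joint would pass 70% of its speed; a pose out of reach is approached as far as the arm can. A call is refused whole if a number of a shift passes 50 or a number of a turn 8.59, either way. A call with a gripper value outside its range is refused whole. The fingers move at their own pace and stop on an object; FORCE is the grip in N (left out, the last holds). Time passes only in rows, so rows that do not move let the fingers close. It gives the time, the measured TCP pose, the force and the opening at its end, in the units of the state.
- telemetry.state(): the state, without advancing time (a new reading comes with each control period).
- camera(name): name is "scene" or "top" or "wrist"; returns a dict with "color" (480x640x3 uint8, blue, green, red), "depth" (480x640 float32, m along the optical axis (not along the pixel's ray), 0 where there is no reading), "intrinsics" (3x3 intrinsics, pixels), "world_to_cam" (4x4, takes a point from world to camera coordinates); the wrist camera has in their place "mount" (4x4, takes a point from camera to tool coordinates, whose origin is the TCP and whose axes are the flange's). Camera axes: x right, y down, z forward; pixel columns grow to the right and rows downward; lengths in m; the calibration is good to about 2 mm. A picture is of the moment at which its call begins: read the wrist's pose just before it.
- ticket.job_done(): hands the job in, once; it reports no verdict.
The state is a dict: "time": time; "joints": joint angles; "qd": joint speeds; "joint_torque": joint torques, N m; "ee_pos": TCP position; "orientation": TCP orientation; "contact_force": force on the tool from outside, world axes, zero at the start; "torque": the same for the moment, N m; "gripper_width": finger opening in m.
Only numpy, scipy, OpenCV 4.12 (cv2) and the standard library are available. Lean on these libraries where they do the work, as an engineer would, in place of code of your own. Each camera call takes 0.05 s, during which the arm holds its last target. There are 200 camera calls.

### The job

Change the disc on the food processor: first lift the grating disc off its shaft and seat it on the empty storage stand, then fit the slicing disc (the one with a straight blade on either side of its grip) to the processor. Each disc must go down fully home over both shaft and pin, gently and without forcing, and be let go; leave the plain disc and everything else where they stand.

Things in the scene. Friction and masses are not known exactly. Their poses are not given: they have to be found in the camera images.
- processor: Motor base of a small food processor, white, round, 120 mm across, fixed to the worktop. Its flat seat (84 mm across) is 75 mm above the worktop and carries a 12 mm shaft 50 mm tall (top 12 mm tapered) and a 7 mm pin 13 mm tall (top 4 mm tapered) 28 mm from it along +x. Origin: centre of its underside; z up, x towards the pin.
- processor_seat (a point): Centre of the processor's seat, on the shaft axis, 75 mm above the worktop; a fitted disc's underside lies here.
- processor_pin (a point): Foot of the processor's pin, at seat height; on the side of the shaft away from the robot, within 35 degrees of straight ahead.
- stand: Storage stand, round light wooden foot of 86 mm diameter and 14 mm height, fixed to the worktop, empty at the start. On its top (the seat) are a 12 mm shaft 50 mm tall (top 12 mm tapered) and a 7 mm pin 13 mm tall (top 4 mm tapered) 28 mm from it along +x. Origin: centre of its underside; z up, x towards the pin.
- stand_seat (a point): Centre of the stand's seat, on the shaft axis, 14 mm above the worktop.
- stand_pin (a point): Foot of the stand's pin, at seat height; on the side of the shaft away from the robot, within 35 degrees of straight ahead.
- grater: Grating disc, on the processor at first; rows of small teeth either side of the grip. 88 mm across, rim 4 mm; a 5 mm web carries an upright grey grip block 40 (x) x 26 (y) mm, from 5 to 45 mm above the underside. 15 mm bore through grip and web at the centre, 10 mm pin hole through the web at x = 28 mm. Origin: centre of underside; z up, x along the grip to the pin hole.
- grater_pinhole (a point): Centre of the grating disc's pin hole, at its underside.
- slicer: Slicing disc, flat on the worktop; a slanted straight blade in an open window either side of the grip. 88 mm across, rim 4 mm; a 5 mm web carries an upright grey grip block 40 (x) x 26 (y) mm, from 5 to 45 mm above the underside. 15 mm bore through grip and web at the centre, 10 mm pin hole through the web at x = 28 mm. Origin: centre of underside; z up, x along the grip to the pin hole.
- slicer_pinhole (a point): Centre of the slicing disc's pin hole, at its underside; at the start on the side away from the robot, within 63 degrees of straight ahead. The slicing disc, the plain disc and the stand share three places along the front of the worktop, in any order. Discs weigh 0.13 to 0.26 kg.
- plain_disc: Plain disc, flat on the worktop; closed smooth sheet either side of the grip. Stays where it is. 88 mm across, rim 4 mm; a 5 mm web carries an upright grey grip block 40 (x) x 26 (y) mm, from 5 to 45 mm above the underside. 15 mm bore through grip and web at the centre, 10 mm pin hole through the web at x = 28 mm. Origin: centre of underside; z up, x along the grip to the pin hole.
- pepper_mill: Bystander: dark wooden mill, 58 mm across, 165 mm tall. Stands loose and upright, to be left alone. Origin: centre of its underside.
- salt_mill: Bystander: dark wooden mill, 58 mm across, 135 mm tall. Stands loose and upright, to be left alone. Origin: centre of its underside.
- spice_jar: Bystander: glass spice jar with a red cap, 45 mm across, 106 mm tall. Stands loose and upright, to be left alone. Origin: centre of its underside.
- jam_jar: Bystander: jam jar with a yellow cap, 72 mm across, 102 mm tall. Stands loose and upright, to be left alone. Origin: centre of its underside.
- mug: Bystander: mug, 86 mm across, 121 mm with its handle, 99 mm tall. Stands loose and upright, to be left alone. Origin: centre of its underside.
- sugar_tin: Bystander: square cream canister, 76 x 76 mm, 112 mm tall. Stands loose and upright, to be left alone. Origin: centre of its underside.

How it is judged:
On the way, in this order (a step that is already met when the one before it is completed fails the run):
1. the grating disc is seated on the stand, over shaft and pin, and released (horizontal distance between grater and stand_seat below 0.005 m and horizontal distance between grater_pinhole and stand_pin below 0.006 m and z of grater in the frame of stand_seat between -0.003 and 0.003 m and angle between grater's own z axis and vertical below 0.05 rad and contact force between grater and the fingers below 0.3 N and linear speed of grater below 0.02 m/s), for 0.2 s.
2. the slicing disc is seated on the processor, over shaft and pin, and released (horizontal distance between slicer and processor_seat below 0.005 m and horizontal distance between slicer_pinhole and processor_pin below 0.006 m and z of slicer in the frame of processor_seat between -0.003 and 0.003 m and angle between slicer's own z axis and vertical below 0.05 rad and contact force between slicer and the fingers below 0.3 N and linear speed of slicer below 0.02 m/s), for 0.2 s.
At the end, for the whole second after the job is handed in: The grating disc lies fully down on the stand and the slicing disc fully down on the processor: underside within 3 mm of the seat, centre within 5 mm of the shaft axis, pin hole within 6 mm of the pin's axis, tilted less than 0.05 rad, both released and at rest (all of step 1 and all of step 2); the robot touches nothing.
It fails at once if a bystander is pushed more than 25 mm or tipped (distance of any of pepper_mill, salt_mill, spice_jar, jam_jar, mug, sugar_tin from where it was at the start of the episode above 0.025 m or angle between any of pepper_mill, salt_mill, spice_jar, jam_jar, mug, sugar_tin's own z axis and vertical above 0.3 rad).
It fails at once if the plain disc is moved more than 25 mm (distance of plain_disc from where it was at the start of the episode above 0.025 m).
It fails at once if the grater is forced onto the stand with more than 45 N (contact force between grater and stand above 45 N).
It fails at once if the slicer is forced onto the processor with more than 45 N (contact force between slicer and processor above 45 N).
It also fails if it takes over 70 s, if anything falls off the work surface, if the arm or the gripper's body presses on something with over 40 N, if the wrist force passes 120 N, or if a joint passes its speed limit or range.

## Working session

There is one attempt and no reset: what is moved stays moved. The work goes in short steps, Python scripts to look and compute and a shell command to move; the robot and the scene stay as the last step left them, time stands still between calls to the robot, and variables do not carry over. Pictures are saved under pics/ and viewed, on a budget of 10 in all, crops included, one or two more only if the job needs it, and the job is handed in when it is done.

```bash
ls; mkdir -p pics
python3 - <<'E'
from cell import telemetry,camera,r
import cv2,numpy as np
print(telemetry.state(), r.tip_reach)
for n in ("top","scene"):
    c=camera(n); cv2.imwrite(f"pics/{n}0.png",c["color"]); np.savez(f"pics/{n}0.npz",**{k:v for k,v in c.items()})
    print(n,c["intrinsics"],c["world_to_cam"])
E
```

```text
pics
{'time': 0.0, 'joints': array([ 1.16289452e+00,  2.45802870e-01,  1.55898968e+00, -5.03312337e-05,
        1.33871790e+00, -1.74083564e-01]), 'qd': array([-0.00111404,  0.0012184 , -0.00137016, -0.00039556, -0.00102964,
        0.00059486]), 'joint_torque': array([-3.90819537e-05, -4.15842819e+01, -3.14595401e+01,  6.84908358e-02,
        3.31989338e-02, -1.22709466e-04]), 'ee_pos': array([0.15036158, 0.63176677, 0.21236561]), 'orientation': array([-3.13969536e+00, -2.83954331e-04,  2.90778577e+00]), 'contact_force': array([ 0.3912039 , -0.41508582,  0.09703892]), 'torque': array([ 0.00107478, -0.00650102, -0.01151427]), 'gripper_width': 0.09400151595711631} 0.008
top [[518.98271028   0.         325.0396625 ]
 [  0.         518.98271028 245.75515409]
 [  0.           0.           1.        ]] [[-0.02120121 -0.99977284  0.00218368 -0.03577913]
 [-0.99215731  0.0207705  -0.12325771  0.57022122]
 [ 0.12318435 -0.00477976 -0.99237229  1.36258682]
 [ 0.          0.          0.          1.        ]]
scene [[498.64420081   0.         321.60072203]
 [  0.         498.64420081 232.44559578]
 [  0.           0.           1.        ]] [[-0.90608969 -0.42266262 -0.01891503  0.48529646]
 [-0.28226503  0.63720388 -0.7171455   0.23345684]
 [ 0.31516333 -0.6444591  -0.69666674  1.02924374]
 [ 0.          0.          0.          1.        ]]
```

View pics/top0.png

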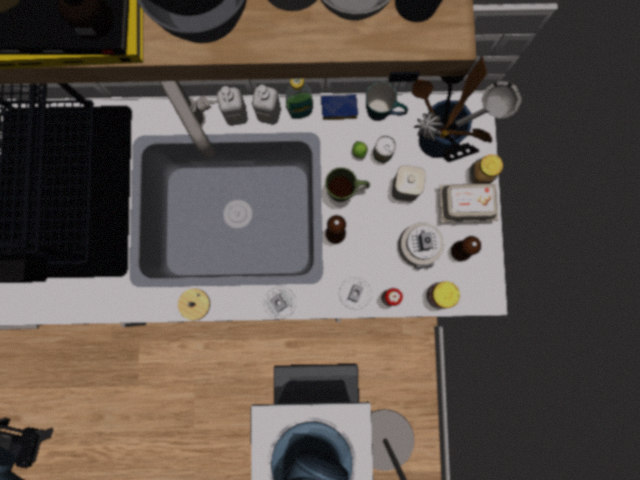

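View pics/scene0.png

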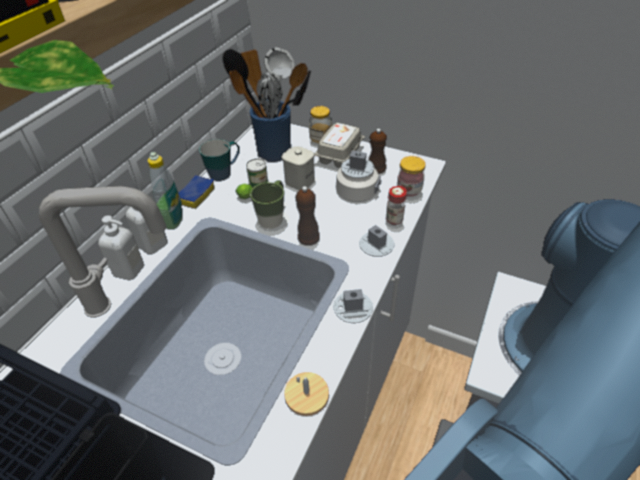

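Top view: stand at (193,304), discs at (280,302) and (355,292), processor with grater at (421,243). Mills are at (336,228) and (466,247), jars at (393,297) and (445,293). The scene view suggests the middle disc has the slots, so it's the slicer.

```bash
cat > h.py <<'E'
import numpy as np,cv2
from scipy.spatial.transform import Rotation as Ro
def cloud(c,T):  # T: cam->world
    K=c["intrinsics"];d=c["depth"];v,u=np.mgrid[0:480,0:640]
    P=np.stack([(u-K[0,2])/K[0,0]*d,(v-K[1,2])/K[1,1]*d,d],-1)
    P=P@T[:3,:3].T+T[:3,3]; P[d<=0]=np.nan
    return P
def tool():
    from cell import telemetry
    s=telemetry.state();T=np.eye(4);T[:3,:3]=Ro.from_euler('xyz',s["orientation"]).as_matrix();T[:3,3]=s["ee_pos"];return T,s
def rectify(P,col,cx,cy,z,half=.06,n=400):
    pass
E
python3 - <<'E'
from h import *
c=np.load("pics/top0.npz");P=cloud(c,np.linalg.inv(c["world_to_cam"]))
for n,u,v,w in [("stand",193,304,22),("mid",280,302,22),("right",355,292,22),("proc",421,243,26),("spice",393,297,10),("jam",445,293,16),("pep",336,228,13),("salt",466,247,16),("sugar",409,181,18),("tin",470,202,27),("mug",343,184,24)]:
    Q=P[v-w:v+w,u-w:u+w].reshape(-1,3);Q=Q[np.isfinite(Q[:,0])]
    for lo,hi in [(.003,.02),(.03,.06),(.07,.09),(.09,.4)]:
        S=Q[(Q[:,2]>lo)&(Q[:,2]<hi)]
        if len(S)>8: print(n,lo,len(S),"mid",((S.max(0)+S.min(0))/2).round(3),"ext",np.ptp(S,axis=0).round(3),"zmax",S[:,2].max().round(3))
c=np.load("pics/top0.npz")["color"]
I=[cv2.resize(c[v-30:v+30,u-30:u+30],(400,300) if 0 else (390,300),interpolation=cv2.INTER_CUBIC) for u,v in [(193,304),(280,302),(355,292),(421,243)]]
cv2.imwrite("pics/crop1.png",np.vstack([np.hstack(I[:2]),np.hstack(I[2:])]))
E
```

```text
stand 0.003 1043 mid [0.429 0.315 0.011] ext [0.106 0.118 0.017] zmax 0.02
stand 0.03 15 mid [0.422 0.307 0.044] ext [0.008 0.008 0.027] zmax 0.058
mid 0.003 702 mid [0.43  0.079 0.01 ] ext [0.106 0.118 0.015] zmax 0.018
mid 0.03 138 mid [0.423 0.078 0.042] ext [0.045 0.039 0.021] zmax 0.052
right 0.003 572 mid [ 0.446 -0.125  0.011] ext [0.119 0.119 0.016] zmax 0.019
right 0.03 132 mid [ 0.443 -0.127  0.044] ext [0.043 0.038 0.015] zmax 0.052
proc 0.003 212 mid [ 0.577 -0.311  0.011] ext [0.144 0.146 0.016] zmax 0.019
proc 0.03 540 mid [ 0.573 -0.313  0.045] ext [0.138 0.129 0.029] zmax 0.06
proc 0.07 662 mid [ 0.569 -0.307  0.08 ] ext [0.086 0.085 0.02 ] zmax 0.09
proc 0.09 206 mid [ 0.569 -0.307  0.11 ] ext [0.041 0.03  0.039] zmax 0.129
spice 0.003 21 mid [ 0.43  -0.227  0.011] ext [0.052 0.053 0.016] zmax 0.019
spice 0.03 17 mid [ 0.428 -0.204  0.045] ext [0.043 0.014 0.026] zmax 0.058
spice 0.09 259 mid [ 0.428 -0.218  0.103] ext [0.044 0.043 0.022] zmax 0.114
jam 0.003 34 mid [ 0.438 -0.372  0.006] ext [0.085 0.086 0.006] zmax 0.009
jam 0.03 62 mid [ 0.432 -0.339  0.047] ext [
[... 904 characters left out ...]
7 0.078 0.02 ] zmax 0.09
sugar 0.09 717 mid [ 0.733 -0.276  0.102] ext [0.08  0.078 0.023] zmax 0.113
tin 0.003 118 mid [ 0.689 -0.451  0.011] ext [0.152 0.152 0.016] zmax 0.019
tin 0.03 476 mid [ 0.691 -0.443  0.045] ext [0.127 0.151 0.029] zmax 0.06
tin 0.07 1140 mid [ 0.691 -0.442  0.08 ] ext [0.11  0.132 0.019] zmax 0.089
tin 0.09 18 mid [ 0.737 -0.485  0.099] ext [0.005 0.027 0.017] zmax 0.107
mug 0.003 306 mid [ 0.748 -0.101  0.01 ] ext [0.136 0.134 0.015] zmax 0.018
mug 0.03 535 mid [ 0.727 -0.111  0.045] ext [0.075 0.103 0.03 ] zmax 0.06
mug 0.07 124 mid [ 0.728 -0.108  0.08 ] ext [0.082 0.103 0.02 ] zmax 0.09
mug 0.09 234 mid [ 0.727 -0.105  0.098] ext [0.084 0.108 0.016] zmax 0.106
```

View pics/crop1.png

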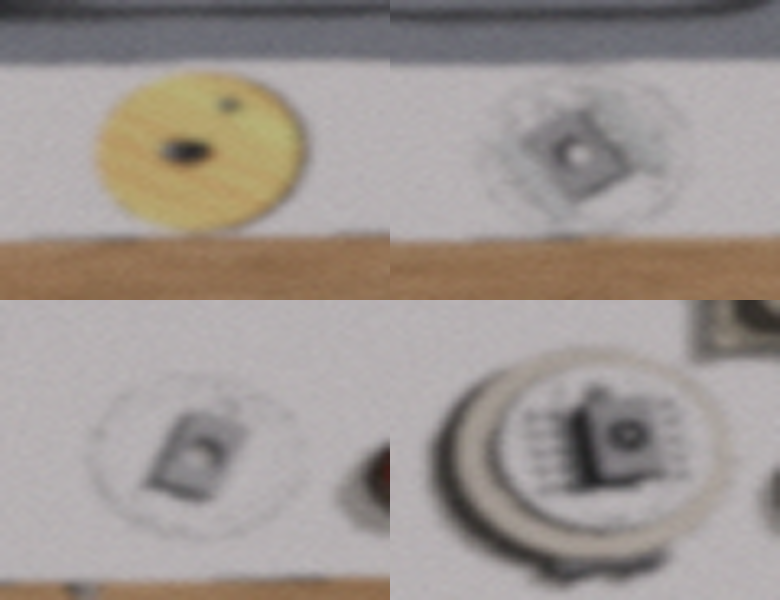

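The crops show the straight blades on the middle disc, so that is the slicer. The right one is plain, and the stand is empty with its pin to the upper right. Next I check the wrist camera mount and plan the first look.

```bash
cat >> h.py <<'E'
def delta(xyz,yaw=None):
    "tool-frame shift (mm) and rotvec (deg) from here to world xyz, pointing down, yaw"
    T,s=tool();R=T[:3,:3]
    R2=Ro.from_euler('xyz',[np.pi,0,s["orientation"][2] if yaw is None else yaw]).as_matrix()
    print("shift mm",(R.T@(np.array(xyz)-T[:3,3])*1000).round(1),"rot deg",Ro.from_matrix(R.T@R2).as_rotvec(degrees=True).round(2))
    # shift if fully turned first
    print("shift after turn",(R2.T@(np.array(xyz)-T[:3,3])*1000).round(1))
E
python3 - <<'E'
from h import *
from cell import camera
c=camera("wrist");print(c["mount"].round(4),c["intrinsics"].round(1))
delta([.39,.29,.27],np.pi)
E
```

```text
[[ 3.000e-04 -9.597e-01 -2.810e-01  8.170e-02]
 [ 1.000e+00  3.000e-04  1.000e-04 -6.000e-04]
 [-0.000e+00 -2.810e-01  9.597e-01 -1.723e-01]
 [ 0.000e+00  0.000e+00  0.000e+00  1.000e+00]] [[388.5   0.  318.5]
 [  0.  388.5 236.5]
 [  0.    0.    1. ]]
shift mm [-312.3 -277.2  -57.1] rot deg [ -0.08  -0.03 -13.39]
shift after turn [-239.6 -341.9  -57.4]
```

```bash
python3 -m inch '[{"xyz":[0,0,-10],"rotation":[0,0,-6.7],"hand":0},{"xyz":[0,0,-10],"rotation":[0,0,-6.7],"hand":0},{"xyz":[-30,-43,-5],"rotation":[0,0,0],"hand":0},{"xyz":[-30,-43,-5],"rotation":[0,0,0],"hand":0},{"xyz":[-30,-43,-5],"rotation":[0,0,0],"hand":0},{"xyz":[-30,-43,-5],"rotation":[0,0,0],"hand":0},{"xyz":[-30,-43,-5],"rotation":[0,0,0],"hand":0},{"xyz":[-30,-43,-5],"rotation":[0,0,0],"hand":0},{"xyz":[-30,-43,-5],"rotation":[0,0,0],"hand":0},{"xyz":[-30,-43,-5],"rotation":[0,0,0],"hand":0},{"xyz":[0,0,0],"rotation":[0,0,0],"hand":0},{"xyz":[0,0,0],"rotation":[0,0,0],"hand":0},{"xyz":[0,0,0],"rotation":[0,0,0],"hand":0}]' 30
cat >> h.py <<'E'
def look(name):
    from cell import camera
    T,s=tool();c=camera("wrist");W=T@c["mount"]
    np.savez(f"pics/{name}.npz",color=c["color"],depth=c["depth"],intrinsics=c["intrinsics"],W=W)
    cv2.imwrite(f"pics/{name}.png",c["color"]); print(T[:3,3].round(4),s["orientation"].round(4),s["contact_force"].round(1))
def plane(name,cx,cy,z,half=.055,n=600):
    "metric top-down picture of the plane at height z; up=+x, left=+y"
    c=np.load(f"pics/{name}.npz");W=np.linalg.inv(c["W"]);K=c["intrinsics"]
    v,u=np.mgrid[0:n,0:n];X=np.stack([cx+half-(v+.5)*2*half/n,cy+half-(u+.5)*2*half/n,np.full(v.shape,z)],-1)
    C=X@W[:3,:3].T+W[:3,3];q=C@K.T;q=(q[...,:2]/q[...,2:]).astype(np.float32)
    return cv2.remap(c["color"],q[...,0],q[...,1],cv2.INTER_LINEAR)
E
python3 - <<'E'
from h import *
look("st"); cv2.imwrite("pics/stp.png",np.hstack([plane("st",.422,.307,.014,n=400),plane("st",.422,.307,.064,n=400)]))
E
```

```text
time: 1.45
ee_pos: [0.3778, 0.3064, 0.271]
orientation: [-3.142, -0.001, -3.14]
contact_force: [-0.1, 0.1, 0.4]
gripper_width: 0.0939
[0.3778 0.3064 0.271 ] [-3.1416e+00 -8.0000e-04 -3.1405e+00] [-0.1  0.1  0.4]
```

View pics/stp.png

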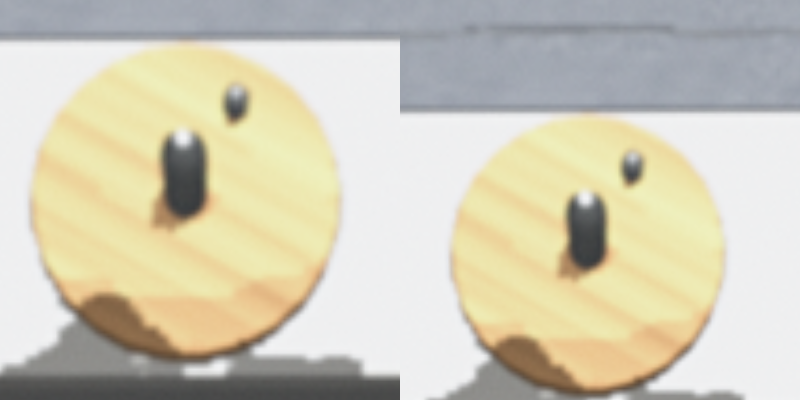

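The stand seat is round at about (186,200) in the left view. The shaft foot is at (185,198) and the pin foot at (235,110). That gives centre (0.4225, 0.311) and pin direction −29.6°.

```bash
python3 -m inch '[{"xyz":[0,-46,0],"rotation":[0,0,0],"hand":0},{"xyz":[0,-46,0],"rotation":[0,0,0],"hand":0},{"xyz":[0,-46,0],"rotation":[0,0,0],"hand":0},{"xyz":[0,-46,0],"rotation":[0,0,0],"hand":0},{"xyz":[0,-46,0],"rotation":[0,0,0],"hand":0},{"xyz":[0,0,0],"rotation":[0,0,0],"hand":0},{"xyz":[0,0,0],"rotation":[0,0,0],"hand":0}]' 30
python3 - <<'E'
from h import *
look("sl")
E
python3 -m inch '[{"xyz":[-10,-46,-10],"rotation":[0,0,0],"hand":0},{"xyz":[-20,-46,-10],"rotation":[0,0,0],"hand":0},{"xyz":[-20,-46,-10],"rotation":[0,0,0],"hand":0},{"xyz":[-20,-46,-5],"rotation":[0,0,0],"hand":0},{"xyz":[-20,-46,0],"rotation":[0,0,0],"hand":0},{"xyz":[-20,-46,0],"rotation":[0,0,0],"hand":0},{"xyz":[-20,-46,0],"rotation":[0,0,0],"hand":0},{"xyz":[-15,-46,0],"rotation":[0,0,0],"hand":0},{"xyz":[0,-15,0],"rotation":[0,0,0],"hand":0},{"xyz":[0,0,0],"rotation":[0,0,0],"hand":0},{"xyz":[0,0,0],"rotation":[0,0,0],"hand":0}]' 30
python3 - <<'E'
from h import *
look("pr"); cv2.imwrite("pics/slpr.png",np.hstack([plane("sl",.423,.078,.045,n=400),plane("pr",.569,-.307,.12,n=400)]))
E
```

```text
time: 2.2
ee_pos: [0.3784, 0.0761, 0.2714]
orientation: [3.141, -0.0, 3.141]
contact_force: [0.1, -0.3, -0.6]
gripper_width: 0.0941
[0.3784 0.0761 0.2714] [ 3.1411 -0.      3.1412] [ 0.1 -0.3 -0.6]
time: 3.35
ee_pos: [0.5229, -0.302, 0.3057]
orientation: [3.14, -0.0, -3.139]
contact_force: [0.1, -0.4, 0.3]
gripper_width: 0.0941
[ 0.5229 -0.302   0.3057] [ 3.1405e+00 -4.0000e-04 -3.1389e+00] [ 0.1 -0.4  0.3]
```

View pics/slpr.png

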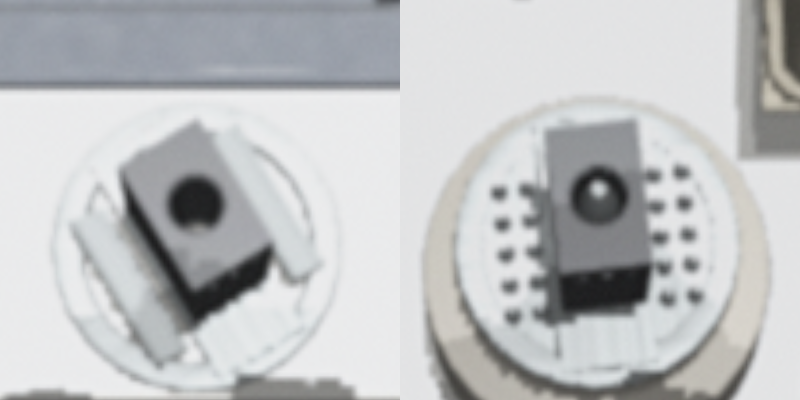

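Left, the slicer's bore is at (195,202) and its long axis points up and left, so φ≈+32°. Right, the grater's bore is at local (198,195) with φ≈+5.7°. I'll go above the grater now.

```bash
python3 -m inch '[{"xyz":[-16,-2,0],"rotation":[0,0,-3],"hand":0},{"xyz":[-16,-2,10],"rotation":[0,0,-2.8],"hand":0},{"xyz":[-15,0,40],"rotation":[0,0,0],"hand":0},{"xyz":[0,0,40],"rotation":[0,0,0],"hand":0},{"xyz":[0,0,40],"rotation":[0,0,0],"hand":0},{"xyz":[0,0,0],"rotation":[0,0,0],"hand":0},{"xyz":[0,0,0],"rotation":[0,0,0],"hand":0}]' 30
python3 - <<'E'
from h import *
delta([.570,-.3065,.096],np.pi+.098)
E
```

```text
time: 4.1
ee_pos: [0.5695, -0.3046, 0.177]
orientation: [-3.142, 0.0, -3.039]
contact_force: [-0.1, -0.5, 0.6]
gripper_width: 0.094
shift mm [-0.3 -1.9 81. ] rot deg [-0.    0.01  0.28]
shift after turn [-0.3 -1.9 81. ]
```

```bash
python3 -m inch '[{"xyz":[0,-2,25],"rotation":[0,0,0],"hand":0},{"xyz":[0,0,25],"rotation":[0,0,0],"hand":0},{"xyz":[0,0,20],"rotation":[0,0,0],"hand":0},{"xyz":[0,0,11],"rotation":[0,0,0],"hand":0},{"xyz":[0,0,0],"rotation":[0,0,0],"hand":0},{"xyz":[0,0,0],"rotation":[0,0,0],"hand":100},{"xyz":[0,0,0],"rotation":[0,0,0],"hand":200},{"xyz":[0,0,0],"rotation":[0,0,0],"hand":255},{"xyz":[0,0,0],"rotation":[0,0,0],"hand":255},{"xyz":[0,0,0],"rotation":[0,0,0],"hand":255},{"xyz":[0,0,0],"rotation":[0,0,0],"hand":255},{"xyz":[0,0,0],"rotation":[0,0,0],"hand":255},{"xyz":[0,0,0],"rotation":[0,0,0],"hand":255},{"xyz":[0,0,0],"rotation":[0,0,0],"hand":255}]' 30
```

```text
time: 5.5
ee_pos: [0.5693, -0.3075, 0.0949]
orientation: [3.14, -0.0, -3.04]
contact_force: [-1.3, 4.3, 3.4]
gripper_width: 0.0257
```

```bash
python3 -m inch '[{"xyz":[0,0.7,0],"rotation":[0,0,0],"hand":255},{"xyz":[0,0,-5],"rotation":[0,0,0],"hand":255},{"xyz":[0,0,-10],"rotation":[0,0,0],"hand":255},{"xyz":[0,0,-15],"rotation":[0,0,0],"hand":255},{"xyz":[0,0,0],"rotation":[0,0,0],"hand":255}]' 30
python3 -m inch '[{"xyz":[0,0,-20],"rotation":[0,0,0],"hand":255},{"xyz":[0,0,-25],"rotation":[0,0,0],"hand":255},{"xyz":[0,0,-25],"rotation":[0,0,0],"hand":255},{"xyz":[0,0,-25],"rotation":[0,0,0],"hand":255},{"xyz":[0,0,-10],"rotation":[0,0,0],"hand":255},{"xyz":[0,0,0],"rotation":[0,0,0],"hand":255},{"xyz":[0,0,0],"rotation":[0,0,0],"hand":255}]' 30
python3 - <<'E'
from h import *
look("held"); delta([.4225,.311,.18],np.pi-.517)
E
```

```text
time: 6.0
ee_pos: [0.5701, -0.3075, 0.1278]
orientation: [-3.141, 0.002, -3.04]
contact_force: [-1.5, 1.5, -1.0]
gripper_width: 0.0258
time: 6.7
ee_pos: [0.569, -0.307, 0.2287]
orientation: [3.141, -0.001, -3.04]
contact_force: [-0.3, -0.4, -2.9]
gripper_width: 0.026
[ 0.569  -0.307   0.2287] [ 3.1406e+00 -1.1000e-03 -3.0403e+00] [-0.3 -0.4 -2.9]
shift mm [ 82.9 629.3  49.4] rot deg [ 0.07 -0.15 35.42]
shift after turn [432.4 464.8  48. ]
```

View pics/held.png

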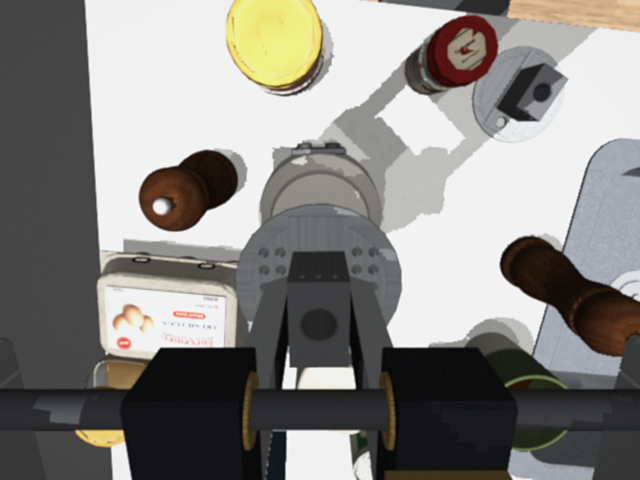

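The grater hangs level and centred, with its bore at (319,325), which is under 1 mm off the tool axis. Carrying it to the stand.

```bash
python3 -m inch '[{"xyz":[0,0,0],"rotation":[0,0,7.08],"hand":255},{"xyz":[0,0,0],"rotation":[0,0,7.08],"hand":255},{"xyz":[0,0,0],"rotation":[0,0,7.08],"hand":255},{"xyz":[0,0,0],"rotation":[0,0,7.08],"hand":255},{"xyz":[0,0,0],"rotation":[0,0,7.08],"hand":255},{"xyz":[0,0,0],"rotation":[0,0,0],"hand":255}]' 30
python3 -m inch '[{"xyz":[30,32.3,0],"rotation":[0,0,0],"hand":255},{"xyz":[31,33.3,0],"rotation":[0,0,0],"hand":255},{"xyz":[31,33.3,0],"rotation":[0,0,0],"hand":255},{"xyz":[31,33.3,0],"rotation":[0,0,0],"hand":255},{"xyz":[31,33.3,0],"rotation":[0,0,0],"hand":255},{"xyz":[31,33.3,0],"rotation":[0,0,0],"hand":255},{"xyz":[31,33.3,0],"rotation":[0,0,0],"hand":255},{"xyz":[31,33.3,5],"rotation":[0,0,0],"hand":255},{"xyz":[31,33.3,10],"rotation":[0,0,0],"hand":255},{"xyz":[31,33.3,10],"rotation":[0,0,0],"hand":255},{"xyz":[31,33.3,10],"rotation":[0,0,0],"hand":255},{"xyz":[31,33.3,10],"rotation":[0,0,0],"hand":255},{"xyz":[31,33.3,10],"rotation":[0,0,0],"hand":255},{"xyz":[31,33.3,0],"rotation":[0,0,0],"hand":255},{"xyz":[0,0,0],"rotation":[0,0,0],"hand":255},{"xyz":[0,0,0],"rotation":[0,0,0],"hand":255},{"xyz":[0,0,0],"rotation":[0,0,0],"hand":255}]' 30
python3 - <<'E'
from h import *
look("held2");delta([.4225,.311,.105],np.pi-.517)
c=np.load("pics/held2.npz")
E
```

```text
time: 7.35
ee_pos: [0.5687, -0.3068, 0.2279]
orientation: [3.141, -0.003, 2.625]
contact_force: [-0.0, -0.6, -2.3]
gripper_width: 0.0262
time: 9.05
ee_pos: [0.4226, 0.3103, 0.1744]
orientation: [-3.141, -0.0, 2.626]
contact_force: [-0.6, -0.1, -2.1]
gripper_width: 0.0256
[0.4226 0.3103 0.1744] [-3.1407e+00 -3.0000e-04  2.6255e+00] [-0.6 -0.1 -2.1]
shift mm [ 0.8  0.6 69.6] rot deg [-0.03 -0.01 -0.  ]
shift after turn [ 0.8  0.6 69.6]
```

```bash
python3 -m inch '[{"xyz":[1,0.6,20],"rotation":[0,0,0],"hand":255},{"xyz":[0,0,30],"rotation":[0,0,0],"hand":255},{"xyz":[0,0,20],"rotation":[0,0,0],"hand":255},{"xyz":[0,0,10],"rotation":[0,0,0],"hand":255},{"xyz":[0,0,5],"rotation":[0,0,0],"hand":255},{"xyz":[0,0,5],"rotation":[0,0,0],"hand":255},{"xyz":[0,0,0],"rotation":[0,0,0],"hand":255}]' 30
python3 -m inch '[{"xyz":[0,0,5],"rotation":[0,0,0],"hand":255},{"xyz":[0,0,5],"rotation":[0,0,0],"hand":255},{"xyz":[0,0,5],"rotation":[0,0,0],"hand":255},{"xyz":[0,0,5],"rotation":[0,0,0],"hand":255},{"xyz":[0,0,5],"rotation":[0,0,0],"hand":255},{"xyz":[0,0,5],"rotation":[0,0,0],"hand":255},{"xyz":[0,0,0],"rotation":[0,0,0],"hand":255}]' 30
```

```text
time: 9.8
ee_pos: [0.4225, 0.312, 0.0852]
orientation: [3.141, 0.0, 2.625]
contact_force: [-0.4, 0.1, -2.9]
gripper_width: 0.0255
time: 10.5
ee_pos: [0.4214, 0.3118, 0.054]
orientation: [-3.14, -0.001, 2.625]
contact_force: [0.3, -0.2, -2.0]
gripper_width: 0.0259
```

Shaft is in the bore with no lateral load. Now down over the pin, slowly.

```bash
python3 -m inch '[{"xyz":[0,0,2],"rotation":[0,0,0],"hand":255},{"xyz":[0,0,2],"rotation":[0,0,0],"hand":255},{"xyz":[0,0,2],"rotation":[0,0,0],"hand":255},{"xyz":[0,0,2],"rotation":[0,0,0],"hand":255},{"xyz":[0,0,0],"rotation":[0,0,0],"hand":255}]' 30
python3 -m inch '[{"xyz":[0,0,2],"rotation":[0,0,0],"hand":255},{"xyz":[0,0,2],"rotation":[0,0,0],"hand":255},{"xyz":[0,0,2],"rotation":[0,0,0],"hand":255},{"xyz":[0,0,0],"rotation":[0,0,0],"hand":255}]' 30
```

```text
time: 11.0
ee_pos: [0.4218, 0.312, 0.0466]
orientation: [-3.141, -0.0, 2.625]
contact_force: [-0.5, 0.5, -2.6]
gripper_width: 0.0259
time: 11.4
ee_pos: [0.4218, 0.312, 0.0405]
orientation: [-3.141, -0.0, 2.625]
contact_force: [0.4, 0.1, -1.9]
gripper_width: 0.0258
```

```bash
python3 -m inch '[{"xyz":[0,0,2],"rotation":[0,0,0],"hand":255},{"xyz":[0,0,2],"rotation":[0,0,0],"hand":255},{"xyz":[0,0,1],"rotation":[0,0,0],"hand":255},{"xyz":[0,0,0],"rotation":[0,0,0],"hand":255},{"xyz":[0,0,0],"rotation":[0,0,0],"hand":255}]' 30
```

```text
time: 11.9
ee_pos: [0.4221, 0.3121, 0.0359]
orientation: [3.142, 0.0, 2.625]
contact_force: [0.2, 0.0, -2.4]
gripper_width: 0.0262
```

```bash
python3 -m inch '[{"xyz":[0,0,1],"rotation":[0,0,0],"hand":255},{"xyz":[0,0,1],"rotation":[0,0,0],"hand":255},{"xyz":[0,0,0],"rotation":[0,0,0],"hand":255},{"xyz":[0,0,0],"rotation":[0,0,0],"hand":255}]' 30
```

```text
time: 12.3
ee_pos: [0.422, 0.3121, 0.0339]
orientation: [-3.142, -0.0, 2.625]
contact_force: [1.0, 0.2, -2.5]
gripper_width: 0.0258
```

```bash
python3 -m inch '[{"xyz":[0,0,0.7],"rotation":[0,0,0],"hand":255},{"xyz":[0,0,0],"rotation":[0,0,0],"hand":255},{"xyz":[0,0,0],"rotation":[0,0,0],"hand":255}]' 30
python3 -m inch '[{"xyz":[0,0,0],"rotation":[0,0,0],"hand":180},{"xyz":[0,0,0],"rotation":[0,0,0],"hand":120},{"xyz":[0,0,0],"rotation":[0,0,0],"hand":60},{"xyz":[0,0,0],"rotation":[0,0,0],"hand":0},{"xyz":[0,0,0],"rotation":[0,0,0],"hand":0},{"xyz":[0,0,0],"rotation":[0,0,0],"hand":0},{"xyz":[0,0,0],"rotation":[0,0,0],"hand":0},{"xyz":[0,0,0],"rotation":[0,0,0],"hand":0}]' 30
python3 -m inch '[{"xyz":[0,0,-20],"rotation":[0,0,0],"hand":0},{"xyz":[0,0,-40],"rotation":[0,0,0],"hand":0},{"xyz":[0,0,-45],"rotation":[0,0,0],"hand":0},{"xyz":[0,0,-45],"rotation":[0,0,0],"hand":0},{"xyz":[0,0,-45],"rotation":[0,0,0],"hand":0},{"xyz":[0,0,0],"rotation":[0,0,0],"hand":0},{"xyz":[0,0,0],"rotation":[0,0,0],"hand":0}]' 30
python3 - <<'E'
from h import *
look("seated")
c=np.load("pics/seated.npz");P=cloud(c,c["W"]).reshape(-1,3)
d=np.hypot(P[:,0]-.4225,P[:,1]-.311)
S=P[(d<.041)&(d>.03)&(P[:,2]<.03)];print(len(S),np.median(S[:,2]))
for k in range(4):
    a=np.arctan2(S[:,1]-.311,S[:,0]-.4225);m=(a>-np.pi+k*np.pi/2)&(a<-np.pi+(k+1)*np.pi/2);print(k,m.sum(),np.percentile(S[m,2],[25,50,75]).round(4))
S=P[(d<.02)&(P[:,2]>.05)];print("grip top",np.median(S[:,2]))
cv2.imwrite("pics/seatp.png",plane("seated",.4225,.311,.059,n=400))
delta([.53,-.307,.3],np.pi)
E
```

```text
time: 12.6
ee_pos: [0.4222, 0.3122, 0.0338]
orientation: [-3.142, 0.0, 2.625]
contact_force: [-2.6, -1.9, 5.5]
gripper_width: 0.0256
time: 13.4
ee_pos: [0.4221, 0.3121, 0.0332]
orientation: [3.142, 0.0, 2.625]
contact_force: [0.5, -0.1, -0.8]
gripper_width: 0.0802
time: 14.1
ee_pos: [0.4225, 0.3123, 0.2292]
orientation: [3.14, 0.001, 2.625]
contact_force: [-0.3, -0.6, -0.3]
gripper_width: 0.0943
[0.4225 0.3123 0.2292] [3.1397e+00 1.4000e-03 2.6251e+00] [-0.3 -0.6 -0.3]
2449 0.019159878039021194
0 680 [0.0182 0.0189 0.0195]
1 464 [0.0188 0.0195 0.0202]
2 583 [0.0185 0.019  0.0196]
3 722 [0.0186 0.0194 0.0201]
grip top 0.06009031791362751
shift mm [-399.9 -484.6  -72.5] rot deg [ -0.05  -0.06 -29.6 ]
shift after turn [-108.4 -618.8  -72.7]
```

View pics/seatp.png

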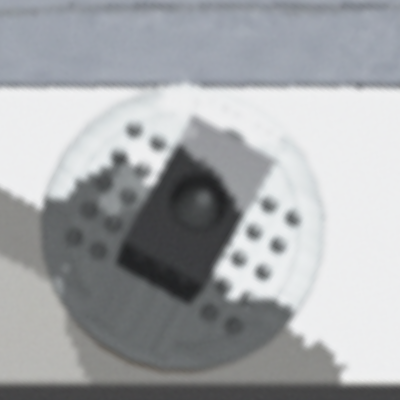

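The grater is home on the stand: web level at 19 mm, shaft centred in the bore at (200,203). Next, the bare processor.

```bash
python3 -m inch '[{"xyz":[0,0,-18],"rotation":[0,0,-7.4],"hand":0},{"xyz":[0,0,-18],"rotation":[0,0,-7.4],"hand":0},{"xyz":[0,0,-18],"rotation":[0,0,-7.4],"hand":0},{"xyz":[0,0,-18],"rotation":[0,0,-7.4],"hand":0},{"xyz":[-8,-44,0],"rotation":[0,0,0],"hand":0},{"xyz":[-8,-44,0],"rotation":[0,0,0],"hand":0},{"xyz":[-8,-44,0],"rotation":[0,0,0],"hand":0},{"xyz":[-8,-44,0],"rotation":[0,0,0],"hand":0},{"xyz":[-8,-44,0],"rotation":[0,0,0],"hand":0},{"xyz":[-8,-44,0],"rotation":[0,0,0],"hand":0},{"xyz":[-8,-44,0],"rotation":[0,0,0],"hand":0},{"xyz":[-8,-44,0],"rotation":[0,0,0],"hand":0},{"xyz":[-8,-44,0],"rotation":[0,0,0],"hand":0},{"xyz":[-8,-44,0],"rotation":[0,0,0],"hand":0},{"xyz":[-8,-44,0],"rotation":[0,0,0],"hand":0},{"xyz":[-8,-44,0],"rotation":[0,0,0],"hand":0},{"xyz":[-8,-44,0],"rotation":[0,0,0],"hand":0},{"xyz":[-4,-44,0],"rotation":[0,0,0],"hand":0},{"xyz":[0,0,0],"rotation":[0,0,0],"hand":0},{"xyz":[0,0,0],"rotation":[0,0,0],"hand":0}]' 30
python3 - <<'E'
from h import *
look("bare"); cv2.imwrite("pics/bare2.png",np.hstack([plane("bare",.569,-.307,.075,n=400),plane("bare",.569,-.307,.125,n=400)]))
delta([.4225,.0794,.16],np.pi+np.radians(32))
E
```

```text
time: 16.15
ee_pos: [0.5292, -0.304, 0.2971]
orientation: [3.138, -0.004, 3.14]
contact_force: [-0.2, -0.3, -1.1]
gripper_width: 0.0941
[ 0.5292 -0.304   0.2971] [ 3.1379 -0.0039  3.1402] [-0.2 -0.3 -1.1]
shift mm [106.6 382.1 139.3] rot deg [  0.21  -0.12 -32.  ]
shift after turn [-111.9  381.1  137.9]
```

View pics/bare2.png

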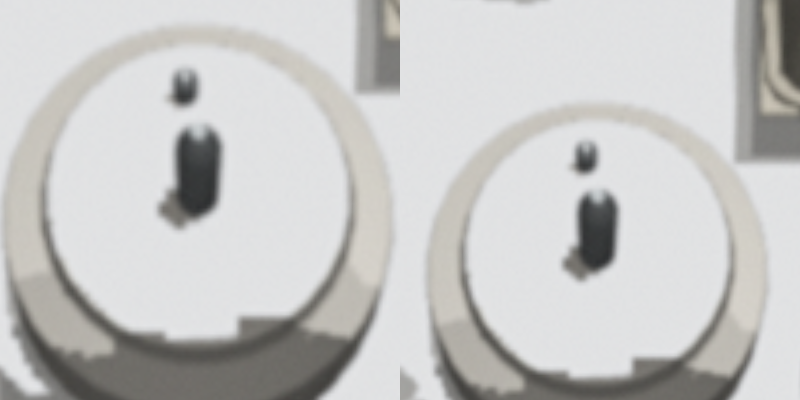

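Bare seat: circle centre about (198,195), shaft foot (197,194), pin foot (184,92). That puts the processor at (0.570, −0.306) with pin direction about +7°. Going to the slicer.

```bash
python3 -m inch '[{"xyz":[10,38,0],"rotation":[0,0,0],"hand":0},{"xyz":[10,38,0],"rotation":[0,0,0],"hand":0},{"xyz":[10,38,0],"rotation":[0,0,0],"hand":0},{"xyz":[10,38,0],"rotation":[0,0,0],"hand":0},{"xyz":[11,38,5],"rotation":[0,0,0],"hand":0},{"xyz":[11,38,5],"rotation":[0,0,0],"hand":0},{"xyz":[11,38,5],"rotation":[0,0,0],"hand":0},{"xyz":[11,38,5],"rotation":[0,0,0],"hand":0},{"xyz":[11,38,10],"rotation":[0,0,0],"hand":0},{"xyz":[11,39,20],"rotation":[0,0,0],"hand":0},{"xyz":[0,0,20],"rotation":[0,0,-8],"hand":0},{"xyz":[0,0,20],"rotation":[0,0,-8],"hand":0},{"xyz":[0,0,20],"rotation":[0,0,-8],"hand":0},{"xyz":[0,0,20],"rotation":[0,0,-8],"hand":0},{"xyz":[0,0,0],"rotation":[0,0,0],"hand":0},{"xyz":[0,0,0],"rotation":[0,0,0],"hand":0},{"xyz":[0,0,0],"rotation":[0,0,0],"hand":0}]' 30
python3 - <<'E'
from h import *
look("sl2"); delta([.4225,.0794,.021],np.pi+np.radians(32));cv2.imwrite("pics/sl2p.png",plane("sl2",.4225,.0794,.045,n=400))
E
```

```text
time: 17.9
ee_pos: [0.4245, 0.0774, 0.1714]
orientation: [-3.14, 0.002, -2.584]
contact_force: [0.8, -0.8, 1.1]
gripper_width: 0.0938
[0.4245 0.0774 0.1714] [-3.1404e+00  1.6000e-03 -2.5842e+00] [ 0.8 -0.8  1.1]
shift mm [  1.    3.1 150.5] rot deg [-0.08  0.11 -0.05]
shift after turn [  0.8   2.9 150.5]
```

View pics/sl2p.png

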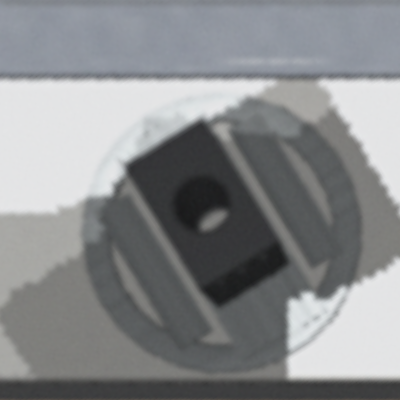

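The slicer's bore is at (201,204) and the grip is at 32°, matching the tool; only a small correction is needed.

```bash
python3 -m inch '[{"xyz":[1.4,3,20],"rotation":[0,0,0],"hand":0},{"xyz":[0,0,35],"rotation":[0,0,0],"hand":0},{"xyz":[0,0,35],"rotation":[0,0,0],"hand":0},{"xyz":[0,0,30],"rotation":[0,0,0],"hand":0},{"xyz":[0,0,20],"rotation":[0,0,0],"hand":0},{"xyz":[0,0,10],"rotation":[0,0,0],"hand":0},{"xyz":[0,0,0],"rotation":[0,0,0],"hand":0},{"xyz":[0,0,0],"rotation":[0,0,0],"hand":120},{"xyz":[0,0,0],"rotation":[0,0,0],"hand":200},{"xyz":[0,0,0],"rotation":[0,0,0],"hand":255},{"xyz":[0,0,0],"rotation":[0,0,0],"hand":255},{"xyz":[0,0,0],"rotation":[0,0,0],"hand":255},{"xyz":[0,0,0],"rotation":[0,0,0],"hand":255},{"xyz":[0,0,0],"rotation":[0,0,0],"hand":255},{"xyz":[0,0,0],"rotation":[0,0,0],"hand":255}]' 30
```

```text
time: 19.45
ee_pos: [0.4213, 0.0789, 0.0202]
orientation: [3.142, -0.0, -2.583]
contact_force: [0.5, 0.3, -0.2]
gripper_width: 0.0335
```

```bash
python3 -m inch '[{"xyz":[0,0,0],"rotation":[0,0,0],"hand":255},{"xyz":[0,0,0],"rotation":[0,0,0],"hand":255},{"xyz":[0,0,0],"rotation":[0,0,0],"hand":255},{"xyz":[0,0,0],"rotation":[0,0,0],"hand":255}]' 30
python3 -m inch '[{"xyz":[0,0,-15],"rotation":[0,0,0],"hand":255},{"xyz":[0,0,-35],"rotation":[0,0,0],"hand":255},{"xyz":[0,0,-40],"rotation":[0,0,0],"hand":255},{"xyz":[0,0,-40],"rotation":[0,0,0],"hand":255},{"xyz":[0,0,-40],"rotation":[0,0,0],"hand":255},{"xyz":[0,0,-30],"rotation":[0,0,0],"hand":255},{"xyz":[0,0,0],"rotation":[0,0,0],"hand":255},{"xyz":[0,0,0],"rotation":[0,0,0],"hand":255}]' 30
python3 - <<'E'
from h import *
look("held3"); delta([.570,-.3068,.2],np.pi+.12)
a=np.load("pics/held.npz")["color"];b=np.load("pics/held3.npz")["color"]
cv2.imwrite("pics/cmp.png",np.hstack([a[190:360,200:440],b[190:360,200:440]]).repeat(1,0))
E
```

```text
time: 19.85
ee_pos: [0.4212, 0.0789, 0.0202]
orientation: [3.141, -0.0, -2.583]
contact_force: [-0.6, 0.2, 0.9]
gripper_width: 0.0258
time: 20.65
ee_pos: [0.4209, 0.0789, 0.2195]
orientation: [3.141, -0.0, -2.583]
contact_force: [-0.4, -0.2, -2.9]
gripper_width: 0.026
[0.4209 0.0789 0.2195] [ 3.1414e+00 -4.0000e-04 -2.5830e+00] [-0.4 -0.2 -2.9]
shift mm [  77.4 -406.5   17.7] rot deg [ 0.07 -0.17 25.13]
shift after turn [-102.5 -400.9   18.2]
```

View pics/cmp.png

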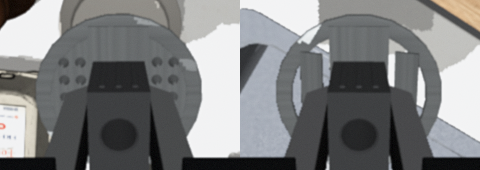

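Same grip position as the grater (bore matches to the pixel). Carrying it to the processor.

```bash
python3 -m inch '[{"xyz":[0,0,0],"rotation":[0,0,8.4],"hand":255},{"xyz":[0,0,0],"rotation":[0,0,8.4],"hand":255},{"xyz":[0,0,0],"rotation":[0,0,8.4],"hand":255},{"xyz":[0,0,0],"rotation":[0,0,0],"hand":255},{"xyz":[-8,-32,0],"rotation":[0,0,0],"hand":255},{"xyz":[-8.5,-33.5,0],"rotation":[0,0,0],"hand":255},{"xyz":[-8.5,-33.5,0],"rotation":[0,0,0],"hand":255},{"xyz":[-8.5,-33.5,0],"rotation":[0,0,0],"hand":255},{"xyz":[-8.5,-33.5,0],"rotation":[0,0,0],"hand":255},{"xyz":[-8.5,-33.5,0],"rotation":[0,0,0],"hand":255},{"xyz":[-8.5,-33.5,0],"rotation":[0,0,0],"hand":255},{"xyz":[-8.5,-33.5,0],"rotation":[0,0,0],"hand":255},{"xyz":[-8.5,-33.5,0],"rotation":[0,0,0],"hand":255},{"xyz":[-8.5,-33.5,0],"rotation":[0,0,0],"hand":255},{"xyz":[-8.5,-33.5,0],"rotation":[0,0,0],"hand":255},{"xyz":[-8.5,-33.5,0],"rotation":[0,0,0],"hand":255},{"xyz":[0,0,0],"rotation":[0,0,0],"hand":255},{"xyz":[0,0,0],"rotation":[0,0,0],"hand":255},{"xyz":[0,0,0],"rotation":[0,0,0],"hand":255}]' 30
python3 - <<'E'
from h import *
delta([.570,-.307,.15],np.pi+.11)
E
```

```text
time: 22.6
ee_pos: [0.5689, -0.3056, 0.2189]
orientation: [3.14, -0.002, -3.021]
contact_force: [-1.1, 0.6, -1.7]
gripper_width: 0.0259
shift mm [-1.  -1.7 68.9] rot deg [ 0.11 -0.1   0.61]
shift after turn [-0.9 -1.5 68.9]
```

```bash
python3 -m inch '[{"xyz":[-1,-1.5,20],"rotation":[0,0,0.5],"hand":255},{"xyz":[0,0,25],"rotation":[0,0,0],"hand":255},{"xyz":[0,0,15],"rotation":[0,0,0],"hand":255},{"xyz":[0,0,9],"rotation":[0,0,0],"hand":255},{"xyz":[0,0,0],"rotation":[0,0,0],"hand":255},{"xyz":[0,0,0],"rotation":[0,0,0],"hand":255}]' 30
python3 -m inch '[{"xyz":[0,0,4],"rotation":[0,0,0],"hand":255},{"xyz":[0,0,4],"rotation":[0,0,0],"hand":255},{"xyz":[0,0,4],"rotation":[0,0,0],"hand":255},{"xyz":[0,0,4],"rotation":[0,0,0],"hand":255},{"xyz":[0,0,0],"rotation":[0,0,0],"hand":255}]' 30
```

```text
time: 23.2
ee_pos: [0.5711, -0.3082, 0.1521]
orientation: [-3.141, 0.001, -3.031]
contact_force: [0.0, -0.7, -1.7]
gripper_width: 0.0261
time: 23.7
ee_pos: [0.5702, -0.3078, 0.1343]
orientation: [3.14, -0.001, -3.032]
contact_force: [-0.5, -0.0, -1.6]
gripper_width: 0.0262
```

```bash
python3 -m inch '[{"xyz":[0,0.7,4],"rotation":[0,0,0],"hand":255},{"xyz":[0,0,4],"rotation":[0,0,0],"hand":255},{"xyz":[0,0,4],"rotation":[0,0,0],"hand":255},{"xyz":[0,0,4],"rotation":[0,0,0],"hand":255},{"xyz":[0,0,4],"rotation":[0,0,0],"hand":255},{"xyz":[0,0,0],"rotation":[0,0,0],"hand":255}]' 30
python3 -m inch '[{"xyz":[0,0,2],"rotation":[0,0,0],"hand":255},{"xyz":[0,0,2],"rotation":[0,0,0],"hand":255},{"xyz":[0,0,2],"rotation":[0,0,0],"hand":255},{"xyz":[0,0,2],"rotation":[0,0,0],"hand":255},{"xyz":[0,0,0],"rotation":[0,0,0],"hand":255}]' 30
```

```text
time: 24.3
ee_pos: [0.5702, -0.3071, 0.1141]
orientation: [3.141, -0.001, -3.032]
contact_force: [-0.3, 0.7, -2.8]
gripper_width: 0.0262
time: 24.8
ee_pos: [0.5703, -0.3071, 0.1069]
orientation: [3.141, -0.001, -3.032]
contact_force: [-3.2, 2.9, -1.5]
gripper_width: 0.0257
```

```bash
python3 -m inch '[{"xyz":[0.5,0.5,0],"rotation":[0,0,0],"hand":255},{"xyz":[0,0,1],"rotation":[0,0,0],"hand":255},{"xyz":[0,0,1],"rotation":[0,0,0],"hand":255},{"xyz":[0,0,1],"rotation":[0,0,0],"hand":255},{"xyz":[0,0,0],"rotation":[0,0,0],"hand":255}]' 30
python3 -c "
from h import *
print(tool()[1]['torque'])"
```

```text
time: 25.3
ee_pos: [0.5702, -0.3071, 0.1043]
orientation: [-3.141, 0.0, -3.032]
contact_force: [-2.5, 1.9, 0.2]
gripper_width: 0.026
[0.47715069 0.39675871 0.05629041]
```

```bash
python3 -m inch '[{"xyz":[0.5,0.5,1],"rotation":[0,0,0],"hand":255},{"xyz":[0,0,1],"rotation":[0,0,0],"hand":255},{"xyz":[0,0,1],"rotation":[0,0,0],"hand":255},{"xyz":[0,0,0],"rotation":[0,0,0],"hand":255}]' 30
python3 -c "
from h import *
print(tool()[1]['torque'])"
```

```text
time: 25.7
ee_pos: [0.5697, -0.3069, 0.1011]
orientation: [-3.141, 0.001, -3.032]
contact_force: [0.5, -0.7, -1.1]
gripper_width: 0.0259
[ 0.02774757  0.00510778 -0.01479338]
```

Force gone; the pin is in its hole (7 mm of overlap). Down the rest.

```bash
python3 -m inch '[{"xyz":[0,0,1],"rotation":[0,0,0],"hand":255},{"xyz":[0,0,1],"rotation":[0,0,0],"hand":255},{"xyz":[0,0,1],"rotation":[0,0,0],"hand":255},{"xyz":[0,0,1],"rotation":[0,0,0],"hand":255},{"xyz":[0,0,0],"rotation":[0,0,0],"hand":255}]' 30
python3 -m inch '[{"xyz":[0,0,1],"rotation":[0,0,0],"hand":255},{"xyz":[0,0,0.7],"rotation":[0,0,0],"hand":255},{"xyz":[0,0,0],"rotation":[0,0,0],"hand":255},{"xyz":[0,0,0],"rotation":[0,0,0],"hand":255}]' 30
```

```text
time: 26.2
ee_pos: [0.5694, -0.3065, 0.097]
orientation: [3.141, -0.0, -3.032]
contact_force: [0.1, -0.3, -2.7]
gripper_width: 0.0257
time: 26.6
ee_pos: [0.5695, -0.3065, 0.0955]
orientation: [3.142, -0.0, -3.032]
contact_force: [-0.5, 0.2, -2.2]
gripper_width: 0.0258
```

```bash
python3 -m inch '[{"xyz":[0,0,0.5],"rotation":[0,0,0],"hand":255},{"xyz":[0,0,0],"rotation":[0,0,0],"hand":255},{"xyz":[0,0,0],"rotation":[0,0,0],"hand":255}]' 30
python3 -m inch '[{"xyz":[0,0,0],"rotation":[0,0,0],"hand":180},{"xyz":[0,0,0],"rotation":[0,0,0],"hand":120},{"xyz":[0,0,0],"rotation":[0,0,0],"hand":60},{"xyz":[0,0,0],"rotation":[0,0,0],"hand":0},{"xyz":[0,0,0],"rotation":[0,0,0],"hand":0},{"xyz":[0,0,0],"rotation":[0,0,0],"hand":0},{"xyz":[0,0,0],"rotation":[0,0,0],"hand":0},{"xyz":[0,0,0],"rotation":[0,0,0],"hand":0},{"xyz":[0,0,0],"rotation":[0,0,0],"hand":0}]' 30
python3 -m inch '[{"xyz":[0,0,-20],"rotation":[0,0,0],"hand":0},{"xyz":[0,0,-40],"rotation":[0,0,0],"hand":0},{"xyz":[0,0,-45],"rotation":[0,0,0],"hand":0},{"xyz":[0,0,-45],"rotation":[0,0,0],"hand":0},{"xyz":[0,0,-40],"rotation":[0,0,0],"hand":0},{"xyz":[0,0,0],"rotation":[0,0,0],"hand":0},{"xyz":[0,0,0],"rotation":[0,0,0],"hand":0}]' 30
python3 - <<'E'
from h import *
from cell import camera
look("fin")
def chk(P,x,y,z):
    P=P.reshape(-1,3);dx,dy=P[:,0]-x,P[:,1]-y;d=np.hypot(dx,dy)
    S=(d<.042)&(d>.03)&(abs(P[:,2]-z-.005)<.012);a=np.arctan2(dy,dx)
    print([round(float(np.median(P[S&(a>-np.pi+k*np.pi/2)&(a<-np.pi+(k+1)*np.pi/2),2])),4) for k in range(4)], "grip top",np.median(P[(d<.02)&(P[:,2]>z+.035)&(P[:,2]<z+.07),2]).round(4))
c=np.load("pics/fin.npz");chk(cloud(c,c["W"]),.570,-.3068,.075)
t=camera("top");P=cloud(t,np.linalg.inv(t["world_to_cam"]));chk(P,.4225,.311,.014)
cv2.imwrite("pics/fin2.png",np.hstack([plane("fin",.570,-.3068,.12,n=400),cv2.resize(t["color"][150:330,150:510],(800,400))]) [:, :800] if 0 else np.hstack([plane("fin",.570,-.3068,.12,n=400),cv2.resize(t["color"][210:330,160:280],(400,400))]))
t0=np.load("pics/top0.npz")["color"];df=cv2.absdiff(t0,t["color"]).max(2)
for n,u,v in [("plain",355,292),("spice",393,297),("jam",445,293),("pep",336,228),("salt",466,247),("sugar",409,181),("mug",343,184)]: print(n,df[v-15:v+15,u-15:u+15].mean().round(1),end=" ")
E
```

```text
time: 26.9
ee_pos: [0.5697, -0.3066, 0.0953]
orientation: [-3.141, 0.0, -3.032]
contact_force: [0.3, -0.2, -0.2]
gripper_width: 0.0258
time: 27.8
ee_pos: [0.5695, -0.3066, 0.095]
orientation: [-3.142, -0.0, -3.032]
contact_force: [0.3, 1.0, 0.6]
gripper_width: 0.0882
time: 28.5
ee_pos: [0.5698, -0.3068, 0.2861]
orientation: [-3.14, 0.002, -3.032]
contact_force: [0.5, -0.2, -0.3]
gripper_width: 0.0939
[ 0.5698 -0.3068  0.2861] [-3.1401e+00  1.6000e-03 -3.0315e+00] [ 0.5 -0.2 -0.3]
[0.0806, 0.0804, 0.0804, 0.0803] grip top 0.121
[0.0177, 0.0183, 0.0181, 0.0179] grip top 0.0585
plain 35.5 spice 93.2 jam 79.4 pep 9.3 salt 72.6 sugar 12.7 mug 6.5
```

View pics/fin2.png

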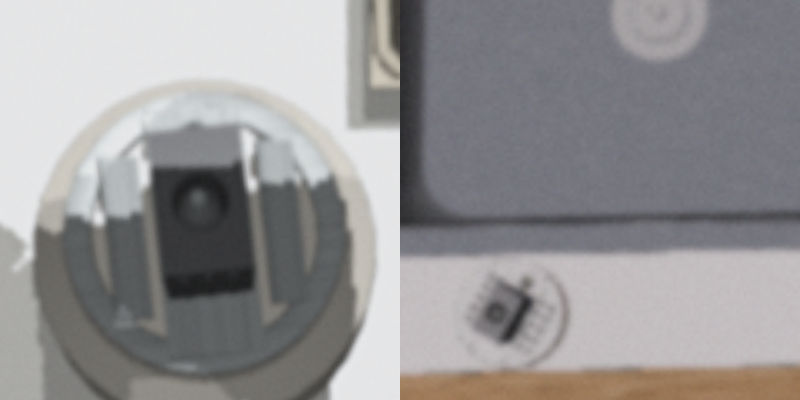

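The slicer is level at 80 mm with the shaft centred in its bore at (200,200), and the grater still sits flat on the stand. Large image differences at some bystanders are probably the arm hovering over them; no contact forces were felt. Handing in.

```bash
python3 -c "
from cell import ticket; print(ticket.job_done())"
```

```text
the job is handed in; nothing more can be done
None
```

The disc change is done: the grating disc is on the stand and the slicing disc is on the processor, both let go. I handed the job in at about 28.5 s of the 70 s allowed, and no verdict was reported.

- **Grater on the stand:** it went down over shaft and pin with at most about 8 N at touchdown. Its web measures level at about 19 mm from the wrist camera and 18 mm from the top camera at the end; 19 mm is fully seated.
- **Slicer on the processor:** it met about 4 N of sideways force at the pin. I shifted it about 1 mm, the force went away, and it slid down. Its web measures level at about 80 mm, which is fully seated, with the shaft centred in the bore.
- **After retreat:** the arm had withdrawn to 0.286 m with the gripper open. The wrist force was about zero.
- **Bystanders and plain disc (not confirmed):** the before/after image comparison was no use for the jars, the salt mill and the plain disc, probably because the arm covers or shades them. The pepper mill, mug and sugar tin showed only small differences, and the wrist readings after each move showed no sign of touching anything.

I viewed 10 pictures, the full budget.

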